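# Press an inlay strip home and hold the index plunger out

### The arm

A 7-joint arm with a two-finger parallel gripper is mounted at the origin on the work surface. World frame = base frame: x ahead of the robot, y to its left, z up, the work surface at z = 0. Lengths are in m, angles in rad, forces in N, time in s.
With the tool pointing down it reaches from about 0.425 to 0.8 m from the base axis. Payload 8.3 kg.
Tool frame: the origin (TCP) lies at the very end of the fingers, on their centre line; the grasp point (between the pads) lies arm.grasp_offset behind it (arm.grasp_offset is the distance from the TCP to the grasp point, in m); x points along the fingers, z is the direction in which the jaws open and shut, and the axes are right-handed (so a half turn about x gives the same grasp; the last joint's range is limited). The gripper opens to 85 mm and grips with 20 to 120 N. Pads are 22 mm wide; open, the fingers measure 114 mm over their backs; the gripper's body (76 mm by 85 mm) begins 54 mm behind the grasp point. The pads swing forward as they close: fully open they stand 13 mm farther back than shut.
Start: joints at [1.184, 0.383, 0.016, 1.37, -0.006, 1.388, -0.046], TCP at [0.199, -0.592, 0.231] pointing down, gripper open.
Joint ranges: [-2.95, 2.95], [-0.25, 2.06], [-1.52, 1.56], [0.18, 2.33], [-1.44, 4.58], [0.02, 2.06], [-3.01, 3.01]. Speed limits (rad/s): [2.39, 2.39, 3.01, 3.01, 3.14, 3.14, 3.14].

### API

Orientations are given as [roll, pitch, yaw] about the fixed x, y, z axes, in that order (R = Rz(yaw) Ry(pitch) Rx(roll)).
In Python, from bench import arm gives the robot as it stands. Calls block until the motion is done:
- arm.movep(position, orientation): joint-space move of the TCP to a pose.
- arm.move_straight(position, frame=None, speed=0.15, f_stop=None): straight line of the TCP; frame=None keeps the orientation; speed is the mean speed in m/s. With f_stop (N) it stops when the force on the tool has changed by that much, and returns True; else False.
- arm.goto_joints(angles): joint-space move.
- arm.gripper_to(opening, squeeze=None): opening from 0.0 (shut) to 1.0 (fully open); squeeze is the grip in N (None keeps the last); returns when the fingers have stopped.
- arm.wait(seconds).
- arm.inverse_kinematics(position, orientation): joint angles nearest the present ones, or None.
- arm.read_camera(name): name is "side" or "top" or "wrist"; returns a dict with "image" (400x640x3 uint8, red, green, blue), "depth" (400x640 float32, m along the optical axis (not along the pixel's ray), 0 where there is no reading), "camera_matrix" (3x3 intrinsics, pixels), "T" (4x4, takes a point from camera to world coordinates); the wrist camera has in their place "T_tool_cam" (4x4, takes a point from camera to tool coordinates, whose origin is the TCP and whose axes are the tool frame's). Camera axes: x right, y up, looking along -z (the intrinsics and any distortion apply to the point x, -y, -z); pixel columns grow to the right and rows downward; lengths in m; the calibration is good to about 2 mm. A picture is of the moment at which its call begins: read the wrist's pose just before it.
A pose or a line that the arm cannot do raises arm.PlanningError and nothing moves.
- arm.finish_job(): hands the job in, once; it reports no verdict.
Readings, each from a call of its own:
- arm.get_time_s(): time.
- arm.get_joints(): joint angles.
- arm.get_qd(): joint speeds.
- arm.get_tau(): joint torques, N m.
- arm.get_ee_pos(): TCP position.
- arm.get_orientation(): TCP orientation.
- arm.get_contact_force(): force on the tool from outside, world axes, zero at the start.
- arm.get_torque(): the same for the moment, N m.
- arm.get_grip_width(): opening from 0.0 (shut) to 1.0 (fully open).
Only numpy, scipy, OpenCV 4.12 (cv2) and the standard library are available. Lean on these libraries where they do the work, as an engineer would, in place of code of your own. Each camera call takes 0.05 s, during which the arm holds its last target.

### The job

Take the orange-handled presser from its cork pad, set its shoe lengthwise on the dark inlay strip at the end away from the red-capped index plunger, and with the sprung shoe pushed in about half-way stroke along the strip to the plunger end in one go without lifting off. Stand the presser upright back on its cork pad and let go of it; then grip the index plunger's knob, pull it straight up as far as it goes so that the pin is clear of its hole, and finish while still holding it there, so that a colleague can move the carriage on. Do not shift the tape measure, the screwdriver or the wooden offcut lying close by.

Things in the scene. Friction and masses are not known exactly. Their poses are not given: they have to be found in the camera images.
- presser_grip (a point): Centre of the presser's orange handle, where it is gripped: an upright rib 24 mm wide (x), 70 mm long (y); its top is 20 mm above this point. 24 mm below the point is the top of the aluminium body (44 x 90 mm, 16 mm thick). The point is 56 mm above the underside of the free shoe. About 0.35 kg; stands upright on its shoe on the cork pad at the start; a half turn about z is the same.
- shoe_sole (a point): Centre of the underside of the presser's white sprung shoe (40 mm along x, 80 mm along y, 6 mm thick), 56 mm straight below presser_grip when unpressed; x across, y lengthwise.
- shoe (a joint): How far the shoe is pushed up into the presser, in m: 0 free, 0.010 bottomed. Its spring needs 5 N to start and 1 N more per mm (10 N at 5 mm).
- pad: Cork pad lying fixed on the table, 120 mm (x) x 150 mm (y), 4 mm thick; origin at the centre of its underside. The presser stands on it.
- board: Pale wooden board fixed in the indexing fixture, 110 mm (x) x 200 mm (y) x 18 mm, with a dark inlay strip 22 mm wide, flush with the top, along the middle of its full length (y). Origin at the centre of its underside; its top is 40 mm above the table. +y points to the index plunger. Nothing stands up from the board's top.
- strip_start (a point): End of the inlay strip away from the plunger, on the board's top edge, middle of the strip; the board's edge is here.
- strip_end (a point): End of the inlay strip nearest the plunger, on the board's top edge, middle of the strip; the board's edge is here. The plunger's axis is 60 mm further along the same line.
- plunger (a joint): How far the index plunger is pulled up, in m: 0 seated (pin through its hole), 0.020 fully back against its stop (pin tip 10 mm clear of the hole). The spring pulls back with 6 N at 0 and 14 N at 0.020; it snaps home when let go.
- plunger_grip (a point): Point on the upright axis of the plunger's pull knob where it is gripped from above: black neck 22 mm in diameter, from 19 mm below to 15 mm above this point, then a red cap 32 mm in diameter, top 25 mm above the point. Moves with the plunger; seated, it is 96 mm above the table. Below: a 17 mm nut, and 28 mm below the seated point the top of a blue bridge, 108 mm (across strip) x 35 mm.
- tape: Bystander, to be left alone: yellow pocket tape measure standing beside the cork pad, 62 x 34 x 56 mm; origin at its underside.
- driver: Bystander, to be left alone: screwdriver lying on the robot's side of the cork pad, about 200 mm long, 26 mm high; origin at its underside, on its length.
- offcut: Bystander, to be left alone: flat offcut of brown wood beside the fixture, 60 x 120 x 18 mm; origin at its underside.
Things that resemble listed ones, but are neither listed nor needed, are in the scene too. Leave any blue look-alike of the part that bears presser_grip alone.

How it is judged:
By the outcome, as a careful person would: the job done as asked, in the order asked, and still so for the second after the job is handed in, while the arm keeps its last pose, push and grip.
It also fails if it takes over 64 s, if anything falls off the work surface, if the arm or the gripper's body presses on something with over 40 N, if the wrist force passes 120 N, or if a joint passes its speed limit or range.

## Working session

There is one attempt and no reset: what is moved stays moved. The work goes in short steps, each a Python script; the robot and the scene stay as the last script left them, time stands still between calls to the robot, and variables do not carry over. Pictures are saved under pics/ and viewed, and the job is handed in when it is done.

```bash
ls; mkdir -p pics; python3 - <<'E'
from bench import arm
import cv2,numpy as np
print(arm.get_time_s(),arm.get_ee_pos(),arm.get_orientation(),arm.grasp_offset,arm.get_contact_force())
for n in ["top","side"]:
    c=arm.read_camera(n)
    cv2.imwrite(f"pics/{n}0.png",c["image"][:,:,::-1])
    np.savez(f"{n}0.npz",**{k:v for k,v in c.items()})
    print(n,c.keys(),c["camera_matrix"],c["T"])
E
```

```text
pics
0.0 [ 0.19876034 -0.59201517  0.23028567] [-3.12481019  1.56884463  1.91150425] 0.0187 [-0.39738833  0.13550435  0.068644  ]
top dict_keys(['image', 'depth', 'camera_matrix', 'T']) [[377.75257195   0.         321.80089133]
 [  0.         377.75257195 196.99909731]
 [  0.           0.           1.        ]] [[-0.00313025  0.99423893 -0.10714076  0.43489388]
 [-0.9998264  -0.00507965 -0.01792669 -0.00507267]
 [-0.01836765  0.10706605  0.99408224  1.07885403]
 [ 0.          0.          0.          1.        ]]
side dict_keys(['image', 'depth', 'camera_matrix', 'T']) [[507.7717655    0.         315.05405011]
 [  0.         507.7717655  198.05470717]
 [  0.           0.           1.        ]] [[-0.70350668  0.36443452 -0.61013592 -0.15527362]
 [-0.71045345 -0.3385468   0.61696188  0.70863354]
 [ 0.01828265  0.86750997  0.4970837   0.67323995]
 [ 0.          0.          0.          1.        ]]
```

View pics/top0.png

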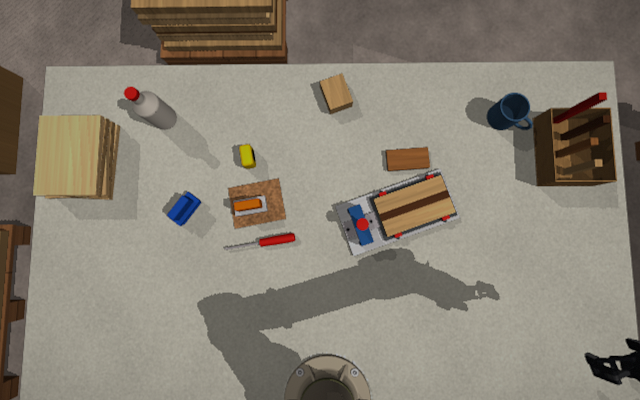

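View pics/side0.png

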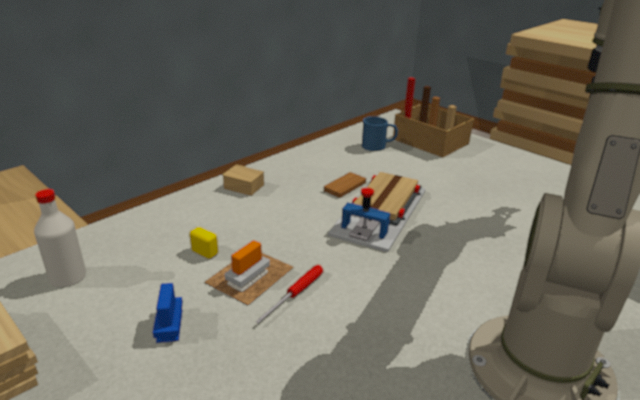

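The top view shows several candidates for each part:
- **Presser:** the orange-handled one on cork at (248,205). The blue look-alike is at (183,208).
- **Plunger:** the red cap on the blue bridge at (362,224). The bottle's red cap is at (131,93), and there are red clips and a red screwdriver handle at (278,240).
- **Board:** the pale one with a dark strip at (413,206). The stacked planks are at (75,155), and the small block and brown offcut are at (336,92) and (408,159).

I choose orange at (248,205) and the red cap at (362,224). Next I'll check both in a crop and measure.

```bash
cat > h.py <<'E'
import numpy as np,cv2
def load(n): return dict(np.load(n+".npz"))
def ray(c,uv,T=None):
    K=c["camera_matrix"];T=c["T"] if T is None else T
    uv=np.atleast_2d(uv).astype(float)
    d=np.c_[(uv[:,0]-K[0,2])/K[0,0],-(uv[:,1]-K[1,2])/K[1,1],-np.ones(len(uv))]
    return T[:3,3],d@T[:3,:3].T
def onplane(c,uv,z,T=None):
    o,d=ray(c,uv,T); return o+d*((z-o[2])/d[:,2])[:,None]
def cloud(c,T=None):
    H,W=c["depth"].shape
    u,v=np.meshgrid(np.arange(W),np.arange(H))
    o,d=ray(c,np.c_[u.ravel(),v.ravel()],T)
    return (o+d*c["depth"].reshape(-1,1)).reshape(H,W,3)
def hsv(c): return cv2.cvtColor(c["image"],cv2.COLOR_RGB2HSV)
def rect(p):
    r=cv2.minAreaRect((np.asarray(p)[:,:2]*1000).astype(np.float32))
    b=cv2.boxPoints(r); e=[b[1]-b[0],b[2]-b[1]]; l=max(e,key=np.linalg.norm)
    return np.array(r[0])/1000,sorted(np.linalg.norm(x) for x in e),np.degrees(np.arctan2(l[1],l[0]))%180
E
python3 - <<'E'
from h import *
c=load("top0");P=cloud(c);h=hsv(c)
im=c["image"][:,:,::-1]
cv2.imwrite("pics/crop1.png",cv2.resize(im[130:270,160:480],None,fx=2.5,fy=2.5,interpolation=cv2.INTER_CUBIC))
def comp(m,uv):
    n,l=cv2.connectedComponents(m.astype(np.uint8)); 
    ys,xs=np.nonzero(l==l[uv[1],uv[0]]) if m[uv[1],uv[0]] else ([],[]); return xs,ys
print("h orange",h[205,245],"cork",h[190,240],h[215,280],"yellow",h[155,246],"board",h[190,430],"strip",h[205,413],"redcap",h[224,362],"blue",h[213,352],"off",h[159,408], "shoe", h[205,264])
for n,uv in dict(orange=(245,205),tape=(246,155),off=(408,159),strip=(413,206),board=(430,190),cap=(362,224),bridge=(352,213),cork=(280,215),drv=(280,240)).items():
    print(n,P[uv[1],uv[0]].round(4))
E
```

```text
h orange [ 15 241 176] cork [ 14 141 125] [ 14 138 131] yellow [ 30 235 175] board [ 17 126 160] strip [ 11 171  70] redcap [  1 225 176] blue [106 191 119] off [ 14 172 126] shoe [  0   3 155]
orange [0.5221 0.2174 0.081 ]
tape [0.6632 0.2229 0.0555]
off [ 0.6569 -0.2317  0.017 ]
strip [ 0.5206 -0.2366  0.0411]
board [ 0.5649 -0.2852  0.0386]
cap [ 0.469  -0.0892  0.1204]
bridge [ 0.5004 -0.0676  0.0673]
cork [0.4998 0.1339 0.0029]
drv [0.4289 0.1303 0.0265]
```

View pics/crop1.png

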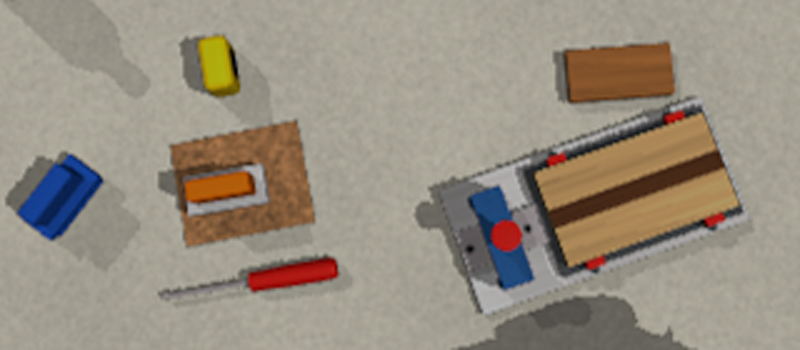

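The crop confirms the orange-handled presser on cork at (248,205) and the red cap on the blue bridge at (362,224). The depth heights match the given sizes. Next come the exact rectangles.

```bash
python3 - <<'E'
from h import *
c=load("top0");P=cloud(c);h=hsv(c).astype(int);H,S,V=h[...,0],h[...,1],h[...,2]
u,v=np.meshgrid(np.arange(640),np.arange(400))
def box(x0,x1,y0,y1): return (u>=x0)&(u<=x1)&(v>=y0)&(v<=y1)
def rep(n,m,z):
    ys,xs=np.nonzero(m); q=onplane(c,np.c_[xs,ys],z); r=rect(q)
    print(n,len(xs),"ctr",r[0].round(4),"size",np.round(r[1],1),"ang",round(r[2],2),"mean",q.mean(0)[:2].round(4),"zmed",np.median(P[m][:,2]).round(4)); return q
z=P[...,2]
rep("orange",box(225,275,190,220)&(H<22)&(S>200)&(z>.074),.08)
rep("body",box(225,275,190,220)&(S<60)&(V>120)&(z>.025),.036)
rep("cork",box(222,292,175,232)&(abs(H-14)<6)&(S>90)&(z<.02)|box(225,275,190,220)&(z>.025),.004)
rep("board",box(365,460,165,242)&(S>90)&(z>.03)&(z<.047)&(H>7),.04)
q=rep("strip",box(365,460,165,242)&(S>90)&(V<105)&(z>.034)&(z<.047)&(H>5)&(H<20),.04)
rep("cap",box(350,375,212,236)&((H<8)|(H>172))&(S>150)&(z>.1),.121)
rep("bridge",box(340,380,200,250)&(abs(H-106)<10)&(S>120)&(z>.06)&(z<.08),.068)
rep("tape",box(235,262,140,170)&(abs(H-28)<6)&(S>150)&(z>.045),.056)
rep("off",box(380,435,140,175)&(S>140)&(z>.01),.018)
rep("driver",box(255,300,230,250)&((H<8)|(H>172))&(S>150),.015)
# side view
c=load("side0");P=cloud(c);h=hsv(c).astype(int);H,S,V=h[...,0],h[...,1],h[...,2];z=P[...,2]
rep("s orange",box(225,270,235,275)&(H<22)&(S>200)&(z>.074),.08)
rep("s cap",box(355,380,180,202)&((H<8)|(H>172))&(S>150)&(z>.1),.121)
rep("s strip",box(360,425,170,220)&(S>90)&(V<95)&(z>.034)&(z<.047)&(H>5)&(H<20),.04)
rep("s board",box(340,425,165,230)&(S>90)&(z>.034)&(z<.047)&(H>7)&(H<25),.04)
E
```

```text
orange 202 ctr [0.5231 0.2136] size [23.4 68.6] ang 99.22 mean [0.5243 0.2135] zmed 0.08
body 184 ctr [0.5211 0.2271] size [ 43.2 119.3] ang 102.31 mean [0.5182 0.2032] zmed 0.0359
cork 2087 ctr [0.5329 0.2121] size [118.2 169.1] ang 100.77 mean [0.5347 0.2018] zmed 0.0046
board 2893 ctr [ 0.5218 -0.2393] size [113.4 200.1] ang 109.57 mean [ 0.5231 -0.2386] zmed 0.0394
strip 537 ctr [ 0.5287 -0.2361] size [101.8 201.2] ang 111.56 mean [ 0.5221 -0.2371] zmed 0.0398
cap 112 ctr [ 0.4697 -0.0885] size [26.6 28.7] ang 134.43 mean [ 0.4698 -0.089 ] zmed 0.1203
bridge 372 ctr [ 0.4696 -0.0891] size [ 33.9 104.6] ang 19.93 mean [ 0.469  -0.0882] zmed 0.0676
tape 245 ctr [0.6639 0.2229] size [33.7 59. ] ang 9.22 mean [0.6638 0.2231] zmed 0.0551
off 845 ctr [ 0.6496 -0.2351] size [ 77.9 131.6] ang 89.57 mean [ 0.6577 -0.2303] zmed 0.0173
driver 288 ctr [0.43   0.1415] size [ 23.3 100.1] ang 99.77 mean [0.4303 0.1405] zmed 0.0234
s orange 252 ctr [0.5124 0.2194] size [32.9 68.7] ang 99.06 mean [0.5161 0.2212] zmed 0.0789
s cap 99 ctr [ 0.4591 -0.0792] size [24.8 47.1] ang 130.69 mean [ 0.4617 -0.0808] zmed 0.1197
s strip 190 ctr [ 0.5233 -0.2402] size [ 15.7 184.7] ang 108.94 mean [ 0.5213 -0.2342] zmed 0.0399
s board 1374 ctr [ 0.5183 -0.2329] size [114.3 207. ] ang 109.67 mean [ 0.5139 -0.2422] zmed 0.0394
```

Measured geometry:
- **Presser:** grip at (0.5235, 0.2136), long axis at 99.2°.
- **Board:** centre at (0.522, -0.239), long axis at about 109.4°.
- **Plunger:** (0.4697, -0.0888). It lies 159.4 mm from the board centre at 109.2°, against an expected 160 mm.

I'll hover over the fixture first and refine these with the wrist camera.

```bash
cat >> h.py <<'E'
from scipy.spatial.transform import Rotation as R
def wrist(arm,name):
    p=np.array(arm.get_ee_pos());o=arm.get_orientation()
    c=arm.read_camera("wrist"); T=np.eye(4);T[:3,:3]=R.from_euler("xyz",o).as_matrix();T[:3,3]=p
    c["T"]=T@c["T_tool_cam"]; np.savez(name+".npz",**c); cv2.imwrite(f"pics/{name}.png",c["image"][:,:,::-1]); return c
def down(deg): return [0,np.pi/2,np.radians(deg)]
E
python3 - <<'E'
from bench import arm
from h import *
for deg in (19.4,199.4): print(deg,arm.inverse_kinematics([.505,-.19,.30],down(deg)))
for deg in (9.2,189.2): print(deg,arm.inverse_kinematics([.5235,.2136,.30],down(deg)))
q=[arm.inverse_kinematics([.505,-.19,.30],down(d)) for d in (19.4,199.4)]
d=min((k for k in (0,1) if q[k] is not None),key=lambda k:abs(q[k][6]))
print("use",d)
arm.movep([.505,-.19,.30],down((19.4,199.4)[d]))
print(arm.get_time_s(),arm.get_ee_pos()); wrist(arm,"w1"); print(arm.get_contact_force())
E
```

```text
19.4 [ 0.74716216  0.21378611 -0.53460777  1.46520315  0.10864555  1.49217167
  0.55262092]
199.4 [ 0.48064614  0.18425072 -0.21183152  1.47709462  0.0386741   1.48434057
 -2.53404345]
9.2 [ 0.37443655  0.4399118  -1.15257601  1.38056576  0.3997157   1.57204227
 -0.57867389]
189.2 [ 0.42887331  0.50350449 -1.28116226  1.37872934  0.48096755  1.60273197
  2.5048536 ]
use 0
1.95 [ 0.50440964 -0.19183139  0.29955844]
[ 0.22465355 -0.65893008 -0.98546207]
```

View pics/w1.png

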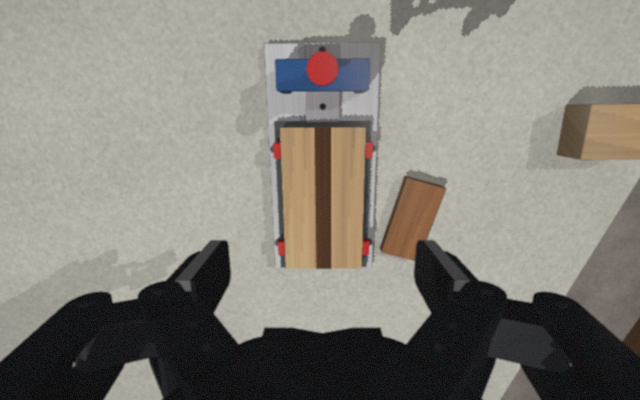

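The wrist view shows the strip vertical, from (323,127) to (323,268), with the red cap at (322,68). It is aligned with the tool, so I'll refine from this.

```bash
python3 - <<'E'
from h import *
c=load("w1");P=cloud(c);h=hsv(c).astype(int);H,S,V=h[...,0],h[...,1],h[...,2];z=P[...,2]
u,v=np.meshgrid(np.arange(640),np.arange(400))
def box(x0,x1,y0,y1): return (u>=x0)&(u<=x1)&(v>=y0)&(v<=y1)
def rep(n,m,zz):
    ys,xs=np.nonzero(m); q=onplane(c,np.c_[xs,ys],zz); r=rect(q)
    print(n,len(xs),"ctr",r[0].round(4),"size",np.round(r[1],1),"ang",round(r[2],2),"mean",q.mean(0)[:2].round(4),"zmed",np.median(P[m][:,2]).round(4)); return q
rep("board",box(279,366,125,270)&(S>60)&(H>7)&(H<25),.04)
rep("strip",box(305,340,126,268)&(V<100)&(S>80),.04)
rep("cap",box(300,345,48,88)&((H<8)|(H>172))&(S>150),.121)
rep("bridge",box(270,375,55,95)&(abs(H-106)<10)&(S>120)&(z>.06),.068)
E
```

```text
board 11532 ctr [ 0.5224 -0.2417] size [112.7 200.4] ang 109.54 mean [ 0.5205 -0.236 ] zmed 0.04
strip 1996 ctr [ 0.5224 -0.2415] size [ 19.5 197.9] ang 109.57 mean [ 0.5204 -0.2359] zmed 0.0404
cap 799 ctr [ 0.4693 -0.0922] size [29.5 29.5] ang 148.52 mean [ 0.4692 -0.092 ] zmed 0.1209
bridge 1114 ctr [ 0.4546 -0.0971] size [33.8 73.7] ang 21.48 mean [ 0.4424 -0.1038] zmed 0.068
```

```bash
python3 - <<'E'
from bench import arm
from h import *
print(arm.get_time_s(),arm.get_ee_pos(),np.degrees(arm.get_orientation()),arm.get_qd())
arm.movep([.5235,.2136-.0,.24],down(9.2)); arm.wait(.2)
print(arm.get_time_s(),arm.get_ee_pos()); wrist(arm,"w2")
E
```

```text
2.0 [ 0.50444705 -0.19175647  0.29959306] [ 166.53438607   89.95882372 -174.26470979] [-0.00088325  0.00025762 -0.00430672 -0.00092192 -0.00050586  0.00106596
  0.00185513]
3.7083 [0.52408188 0.21243276 0.24005297]
```

View pics/w2.png

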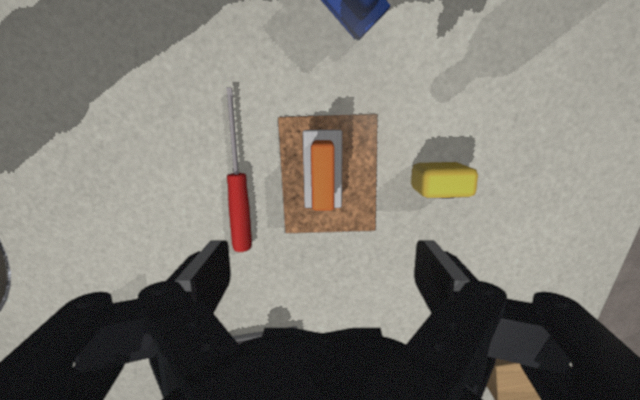

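The presser handle is centred at (322,176) on the cork. It stands clear of the driver (238,210) and the tape (445,180).

```bash
python3 - <<'E'
from h import *
c=load("w2");P=cloud(c);h=hsv(c).astype(int);H,S,V=h[...,0],h[...,1],h[...,2];z=P[...,2]
u,v=np.meshgrid(np.arange(640),np.arange(400))
def box(x0,x1,y0,y1): return (u>=x0)&(u<=x1)&(v>=y0)&(v<=y1)
def rep(n,m,zz):
    ys,xs=np.nonzero(m); q=onplane(c,np.c_[xs,ys],zz); r=rect(q)
    print(n,len(xs),"ctr",r[0].round(4),"size",np.round(r[1],1),"ang",round(r[2],2),"zmed",np.median(P[m][:,2]).round(4)); return q
m=box(308,338,138,214)&(H<22)&(S>200)
rep("orange",m&(z>.074),.08)
rep("body",box(300,345,128,212)&((S<60)|m)&(z>.02),.036)
rep("cork",box(270,385,108,238)&((S>80)|(box(300,345,128,212))),.004)
print(P[205,322], P[150,322])
E
```

```text
orange 0 ctr [0. 0.] size [0. 0.] ang 0.0 zmed nan
body 1412 ctr [0.5239 0.2132] size [43.7 89.4] ang 99.53 zmed 0.0359
cork 10749 ctr [0.5342 0.2007] size [117.7 147.6] ang 100.82 zmed 0.0044
[0.52841611 0.18537595 0.08126809] [0.51960208 0.24055137 0.07918209]
  return _methods._mean(a, axis=axis, dtype=dtype,
  ret = ret.dtype.type(ret / rcount)
```

```bash
cat >> h.py <<'E'
def goto(arm,target,deg=None,speed=.15,corr=None,**k):
    "straight move with offset correction; returns new correction"
    corr=np.zeros(3) if corr is None else corr
    t=np.array(target,float)
    r=arm.move_straight((t+corr).tolist(),None if deg is None else down(deg),speed=speed,**k)
    return r,np.array(arm.get_ee_pos())-t
E
python3 - <<'E'
from bench import arm
from h import *
G=np.array([.5238,.2134])
r,e=goto(arm,[*G,.13],9.4,.2); print(e)
c=-e*[1,1,1]
r,e=goto(arm,[*G,.0415],9.4,.15,c,f_stop=8); print(r,e,arm.get_contact_force())
np.save("corr.npy",c)
arm.wait(.1);print(arm.get_ee_pos(),R.from_euler("xyz",arm.get_orientation()).as_matrix().round(4).tolist(),arm.get_time_s())
E
```

```text
[0.00049423 0.00044123 0.00107444]
False [0.00021537 0.00013945 0.00010196] [ 0.33718331 -0.47705377  0.8563246 ]
[0.52423716 0.21354785 0.04187962] [[0.0023, -0.1633, 0.9866], [0.0009, 0.9866, 0.1633], [-1.0, 0.0005, 0.0024]] 5.3083
```

```bash
python3 - <<'E'
from bench import arm
from h import *
arm.gripper_to(0.0,80); 
print(arm.get_grip_width()*85,arm.get_ee_pos(),arm.get_contact_force(),arm.get_time_s())
p=np.array(arm.get_ee_pos()); np.save("grasp.npy",p)
arm.move_straight([p[0],p[1],.17],speed=.2)
arm.wait(.1)
print(arm.get_ee_pos(),arm.get_contact_force(),arm.get_grip_width()*85,arm.get_time_s())
wrist(arm,"w3"); c=arm.read_camera("side");cv2.imwrite("pics/s3.png",c["image"][:,:,::-1])
E
python3 -c "
import cv2
a=cv2.imread('pics/w3.png');b=cv2.imread('pics/s3.png')[130:330,120:440]
cv2.imwrite('pics/c3.png',cv2.hconcat([cv2.resize(a,(480,300)),cv2.resize(b,(320,300))[:, :320]]))"
```

```text
23.01884842857026 [0.52349709 0.21296152 0.04069861] [ 0.55531903 -0.3025084   1.76940109] 5.8917
[0.52254425 0.21228235 0.16804713] [-0.13104867 -0.47445441 -3.55997825] 22.924657199287942 6.7917
```

View pics/c3.png

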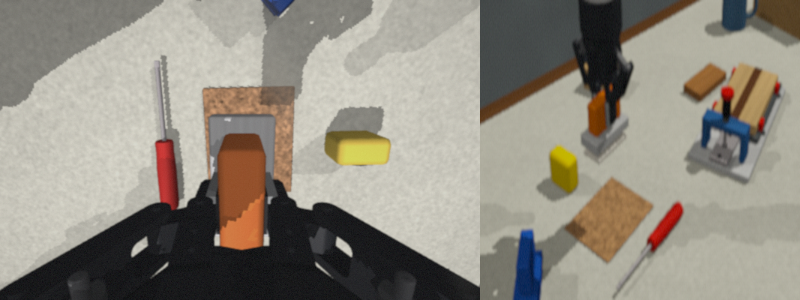

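The presser is held upright and clear of the pad (3.5 N of weight, 23 mm grip). Next I'll carry it to the start of the strip.

```bash
cat >> h.py <<'E'
BC=np.array([.5224,-.2408]); BD=np.array([np.cos(np.radians(109.5)),np.sin(np.radians(109.5))]); BJ=19.5
E
python3 - <<'E'
from bench import arm
from h import *
p=np.array(arm.get_ee_pos())
arm.move_straight([p[0],p[1],.24],speed=.2)
S=BC-.062*BD
arm.movep([*S,.24],down(BJ)); print(arm.get_ee_pos(),arm.get_time_s())
r,e=goto(arm,[*S,.11],BJ,.2); arm.wait(.15); e=np.array(arm.get_ee_pos())-[*S,.11]; print(e)
c=-e
r,e=goto(arm,[*S,.088],BJ,.06,c); arm.wait(.2)
e=np.array(arm.get_ee_pos())-[*S,.088]; print(r,e,arm.get_contact_force(),arm.get_time_s())
np.save("corr.npy",c-e)
M=R.from_euler("xyz",arm.get_orientation()).as_matrix();print(M.round(4).tolist())
wrist(arm,"w4"); s=arm.read_camera("side");cv2.imwrite("pics/s4.png",s["image"][:,:,::-1])
a=cv2.imread('pics/w4.png');b=cv2.imread('pics/s4.png')[130:270,300:460]
cv2.imwrite('pics/c4.png',cv2.hconcat([cv2.resize(a,(448,280)),cv2.resize(b,(320,280))]))
E
```

```text
[ 0.54382945 -0.29734641  0.24007304] 9.25
[ 0.00114138 -0.0002352   0.00187422]
False [-0.00084113  0.00019317 -0.00148263] [ 0.53561188  0.38215407 -3.14251077] 10.95
[[0.0006, -0.3339, 0.9426], [-0.0003, 0.9426, 0.3339], [-1.0, -0.0005, 0.0005]]
```

View pics/c4.png

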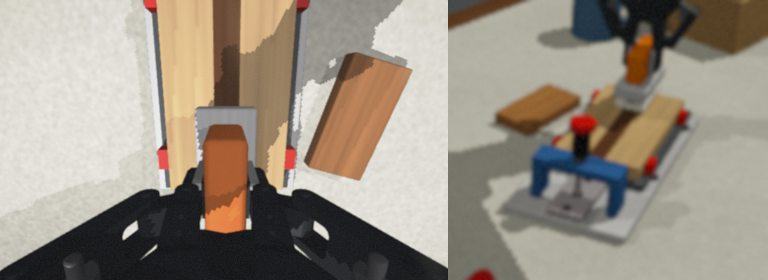

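The shoe is centred on the strip: body mid-column 226 against strip mid-column 226, with the offcut well to the right. I'll press to half-way, using force and height together, then stroke.

```bash
python3 - <<'E'
from bench import arm
from h import *
S=BC-.062*BD; c=np.load("corr.npy"); f0=np.array(arm.get_contact_force())
hit,e=goto(arm,[*S,.0735],BJ,.03,c,f_stop=9); arm.wait(.2)
z=.0735
for k in range(5):
    f=np.array(arm.get_contact_force())-f0; p=np.array(arm.get_ee_pos())
    print("press",hit,p.round(4),f.round(2),"exp depth mm",(.0767-p[2])*1000)
    if hit: c=p*0+c; c[2]=0; 
    err=10-f[2]
    if abs(err)<.8: break
    # spring 1 N/mm plus arm sag; step commanded z
    z_cmd=(z+c[2] if k==0 and not hit else z_cmd)
    z_cmd-=np.clip(err*.0013,-.003,.003)
    arm.move_straight([S[0]+c[0],S[1]+c[1],float(z_cmd)],down(BJ),speed=.02); arm.wait(.15)
    hit=False
np.save("zc.npy",[z_cmd if 'z_cmd' in dir() else z+c[2],*c]); np.save("f0.npy",f0)
print(arm.get_time_s())
E
```

```text
press True [ 0.5429 -0.2993  0.0733] [-0.5   0.37  9.67] exp depth mm 3.442077423180562
11.7833
```

```bash
python3 - <<'E'
from bench import arm
from h import *
S=BC-.062*BD; E_=BC+.062*BD; c=np.load("corr.npy"); f0=np.load("f0.npy"); print(c)
zc=.0733
for k in range(5):
    arm.move_straight([S[0]+c[0],S[1]+c[1],zc],down(BJ),speed=.02); arm.wait(.2)
    f=np.array(arm.get_contact_force())-f0; p=np.array(arm.get_ee_pos())
    print(zc,p.round(4),f.round(2),(.0767-p[2])*1000,(p[:2]-S)@BD*1000)
    err=10.3-f[2]
    if abs(err)<.7: break
    zc-=np.clip(err*.001,-.002,.002)
np.save("zc.npy",zc);print(arm.get_time_s())
E
```

```text
[-3.00244477e-04  4.20332219e-05 -3.91591849e-04]
0.0733 [ 0.5429 -0.2993  0.074 ] [-3.01 -0.82  9.21] 2.709340479153624 0.025889683941600784
0.07221201679759778 [ 0.5429 -0.2993  0.073 ] [-2.31  0.38  9.91] 3.698903637297593 0.00425143593152983
12.6833
```

Force gives 4.9 mm and height gives 3.7 mm, so I'll go 0.6 mm deeper to sit between them, then stroke in one line.

```bash
python3 - <<'E'
from bench import arm
from h import *
S=BC-.062*BD; E_=BC+.062*BD; c=np.load("corr.npy"); f0=np.load("f0.npy"); zc=float(np.load("zc.npy"))-.0006
arm.move_straight([S[0]+c[0],S[1]+c[1],zc],down(BJ),speed=.02)
f=np.array(arm.get_contact_force())-f0; p=np.array(arm.get_ee_pos()); print(p.round(4),f.round(2))
arm.move_straight([E_[0]+c[0],E_[1]+c[1],zc],down(BJ),speed=.05)
f=np.array(arm.get_contact_force())-f0; p=np.array(arm.get_ee_pos())
print(p.round(4),f.round(2),(.0767-p[2])*1000,"along",(p[:2]-BC)@BD*1000,"across",np.cross(BD,p[:2]-BC)*1000,arm.get_time_s())
wrist(arm,"w5"); s=arm.read_camera("side");cv2.imwrite("pics/s5.png",s["image"][:,:,::-1])
a=cv2.imread('pics/w5.png');b=cv2.imread('pics/s5.png')[130:270,300:460]
cv2.imwrite('pics/c5.png',cv2.hconcat([cv2.resize(a,(448,280)),cv2.resize(b,(320,280))]))
E
```

```text
[ 0.5429 -0.2993  0.0725] [-3.01  0.93 11.09]
[ 0.5036 -0.1843  0.0734] [ 3.06 -4.1   8.94] 3.3013712360848575 along 59.50340841898207 across -1.1659349739933933 15.5667<stdin>:8: DeprecationWarning: Arrays of 2-dimensional vectors are deprecated. Use arrays of 3-dimensional vectors instead. (deprecated in NumPy 2.0)
```

View pics/c5.png

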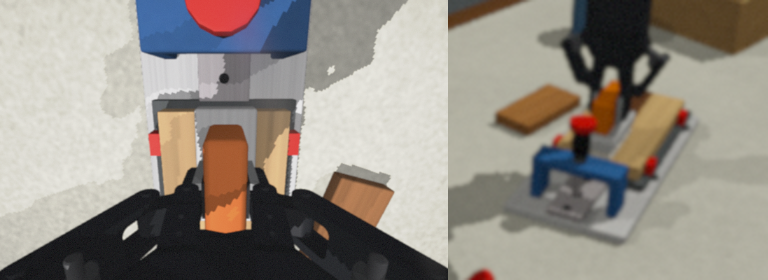

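The reading is 59.5 mm along (target 62), because friction makes the arm lag. I'll continue in contact for the last few millimetres, then lift.

```bash
python3 - <<'E'
from bench import arm
from h import *
E_=BC+.0655*BD; N=np.array([BD[1],-BD[0]]); c=np.load("corr.npy"); f0=np.load("f0.npy"); zc=float(np.load("zc.npy"))-.0012
arm.move_straight([E_[0]+c[0],E_[1]+c[1],zc],down(BJ),speed=.03)
f=np.array(arm.get_contact_force())-f0; p=np.array(arm.get_ee_pos())
print(p.round(4),f.round(2),(.0767-p[2])*1000,"along",(p[:2]-BC)@BD*1000,"acrossN",(p[:2]-BC)@N*1000,arm.get_time_s())
arm.move_straight([E_[0],E_[1],.22],speed=.2)
g=np.load("grasp.npy")
arm.movep([g[0],g[1],.20],down(9.4)); 
arm.move_straight([g[0],g[1],.075],speed=.2); arm.wait(.2)
e=np.array(arm.get_ee_pos())-[g[0],g[1],.075]; print(e,arm.get_contact_force(),arm.get_grip_width()*85,arm.get_time_s())
np.save("corr.npy",-e)
wrist(arm,"w6"); s=arm.read_camera("side");cv2.imwrite("pics/s6.png",s["image"][:,:,::-1])
a=cv2.imread('pics/w6.png');b=cv2.imread('pics/s6.png')[200:340,160:320]
cv2.imwrite('pics/c6.png',cv2.hconcat([cv2.resize(a,(448,280)),cv2.resize(b,(320,280))]))
E
```

```text
[ 0.5023 -0.1807  0.0728] [ 2.65 -4.1  10.48] 3.9339152519930476 along 63.38874850457414 acrossN 1.1702323558890095 15.9333
[0.00083029 0.00043289 0.00141631] [-0.79243435 -0.06160569 -2.12233637] 23.236870107470992 19.2583
```

View pics/c6.png

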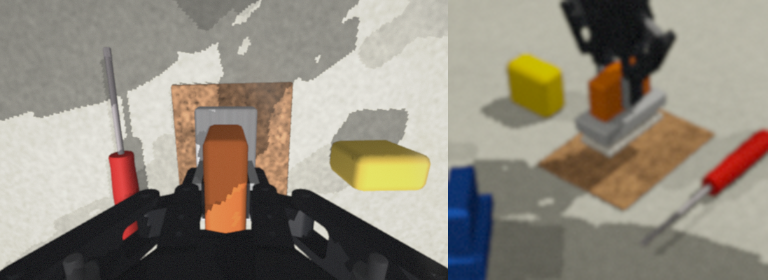

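The presser is above the pad and upright, with the driver (120,180) and the tape (380,165) clear. I'll set it down.

```bash
python3 - <<'E'
from bench import arm
from h import *
g=np.load("grasp.npy"); c=np.load("corr.npy")
hit,e=goto(arm,[g[0],g[1],.0405],9.4,.06,c,f_stop=3.5)
print(hit,np.array(arm.get_ee_pos()).round(4),g,arm.get_contact_force())
arm.gripper_to(0.7); arm.wait(.2)
p=arm.get_ee_pos(); print(p,arm.get_grip_width())
arm.move_straight([g[0]+c[0],g[1]+c[1],.20],speed=.25)
print(arm.get_time_s(),arm.get_contact_force())
wrist(arm,"w7"); s=arm.read_camera("side");cv2.imwrite("pics/s7.png",s["image"][:,:,::-1])
a=cv2.imread('pics/w7.png');b=cv2.imread('pics/s7.png')[200:340,160:320]
cv2.imwrite('pics/c7.png',cv2.hconcat([cv2.resize(a,(448,280)),cv2.resize(b,(320,280))]))
E
```

```text
True [0.5222 0.2121 0.0388] [0.52349709 0.21296152 0.04069861] [1.59187962 0.2385407  4.33309382]
[0.52156409 0.21149569 0.03858691] 0.7018590109954443
21.375 [ 0.2383444   0.27328789 -0.70283507]
```

View pics/c7.png

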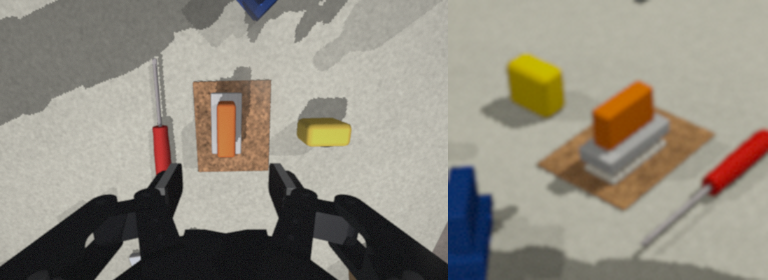

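The presser stands upright and released on the pad, and the tape and driver are unmoved. Next I'll look at the plunger up close.

```bash
python3 - <<'E'
from bench import arm
from h import *
arm.movep([.4695,-.0905,.24],down(BJ)); arm.wait(.15)
p=np.array(arm.get_ee_pos()); print(p,arm.get_time_s())
c=wrist(arm,"w8");h=hsv(c).astype(int);H,S,V=h[...,0],h[...,1],h[...,2]
m=(((H<8)|(H>172))&(S>150)).astype(np.uint8)
n,l,st,ce=cv2.connectedComponentsWithStats(m)
for i in range(1,n):
    if st[i,4]>80:
        ys,xs=np.nonzero(l==i); q=onplane(c,np.c_[xs,ys],.121); print(ce[i].round(1),st[i],cv2.minEnclosingCircle((q[:,:2]*1000).astype(np.float32)),q.mean(0)[:2].round(4))
E
```

```text
[ 0.46983292 -0.08897507  0.23997314] 22.8083
[320.6 189.5] [304 172  35  35 921] ((468.85626220703125, -90.28648376464844), 15.636832237243652) [ 0.469  -0.0903]
[271.4 243.5] [268 234   8  19 112] ((443.9762268066406, -153.07376098632812), 9.035592079162598) [ 0.4435 -0.1537]
[370.2 243.4] [367 234   8  19 128] ((528.6439208984375, -122.96233367919922), 9.100136756896973) [ 0.529 -0.123]
```

View pics/w8.png

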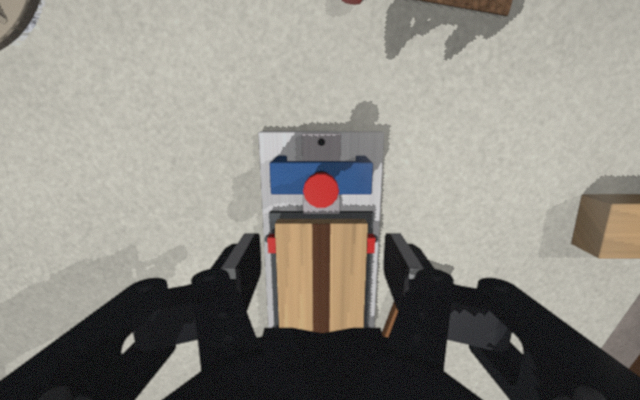

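The red cap is at (321,190), which gives the axis at (0.4689, -0.0903). The cap radius of 15.6 mm agrees with the given 16 mm. I'll descend and grip.

```bash
python3 - <<'E'
from bench import arm
from h import *
X=[.4690,-.0902]
r,e=goto(arm,[*X,.15],BJ,.15); arm.wait(.1); e=np.array(arm.get_ee_pos())-[*X,.15]; print(e)
r,e=goto(arm,[*X,.0785],BJ,.1,-e,f_stop=8); arm.wait(.1); print(r,np.array(arm.get_ee_pos())-[*X,.0785],arm.get_contact_force())
arm.gripper_to(0.0,100); arm.wait(.1)
print(arm.get_grip_width()*85,arm.get_ee_pos(),arm.get_contact_force(),arm.get_time_s())
s=arm.read_camera("side");cv2.imwrite("pics/s9.png",s["image"][:,:,::-1])
cv2.imwrite('pics/c9.png',cv2.resize(s["image"][130:270,300:460,::-1],(480,420)))
E
```

```text
[8.09296438e-04 6.01190276e-05 1.07019941e-03]
False [-2.41330775e-04 -8.37789800e-05 -3.93821301e-04] [ 0.89622296 -0.28271418  0.27816587]
28.424954821452783 [ 0.4691852  -0.09014466  0.07825361] [0.62223531 1.17725815 6.51298984] 25.2
```

View pics/c9.png

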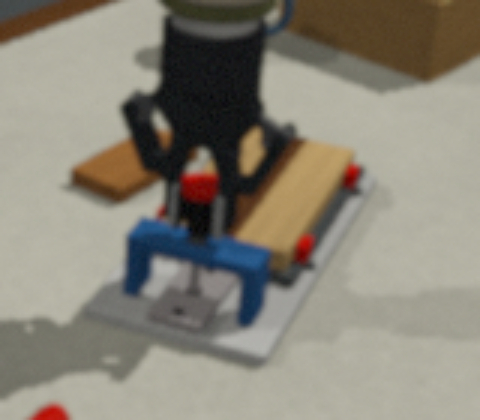

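The width reads 28 mm where the neck is 22 mm, and there is 6.5 N upward, so the jaws may be catching on something. I'll check before pulling.

```bash
python3 - <<'E'
from bench import arm
from h import *
print(arm.get_grip_width()*85,arm.get_ee_pos(),arm.get_contact_force(),arm.get_torque(),arm.get_time_s())
c=wrist(arm,"w9")
cv2.imwrite('pics/c9b.png',cv2.resize(c["image"][100:400,170:470,::-1],(600,600)))
E
```

```text
28.08454575291304 [ 0.4691717  -0.09016423  0.07825734] [1.71762715 0.16244385 5.76107081] [ 0.06123562 -0.19875401  0.01258013] 25.25
```

View pics/c9b.png

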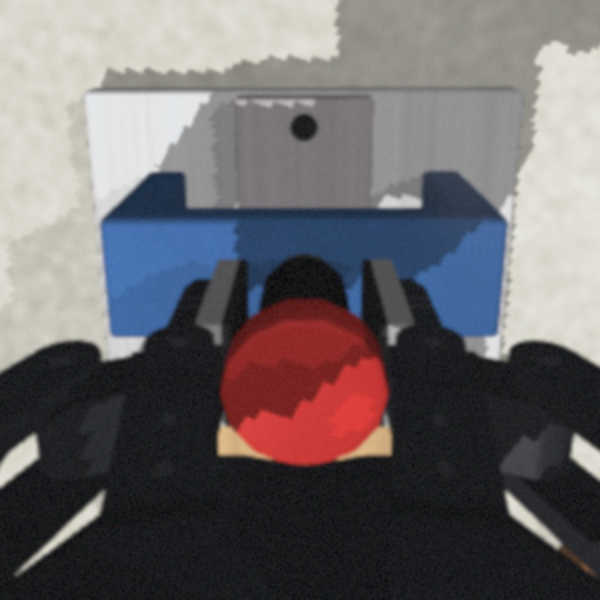

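The pads (235,300) and (375,300) have gaps either side of the neck, so the fingers above the pads are catching on the cap rim. The open pads sit farther back than the nominal grasp point. I'll reopen, go about 6 mm lower (still 4 mm above the bridge) and close again.

```bash
python3 - <<'E'
from bench import arm
from h import *
arm.gripper_to(0.6)
X=[.4690,-.0902]
p=np.array(arm.get_ee_pos()); print(p,arm.get_contact_force())
r,e=goto(arm,[*X,.0720],BJ,.04,np.array([-.0006,0,-.0005]),f_stop=8); arm.wait(.15); print(r,np.array(arm.get_ee_pos()),arm.get_contact_force())
arm.gripper_to(0.0,100); arm.wait(.1)
print(arm.get_grip_width()*85,arm.get_ee_pos(),arm.get_contact_force(),arm.get_time_s())
c=wrist(arm,"w10")
cv2.imwrite('pics/c10.png',cv2.resize(c["image"][100:400,170:470,::-1],(600,600)))
E
```

```text
[ 0.46790828 -0.09034376  0.07723276] [-0.8455849   0.74343598  0.29385577]
False [ 0.46841573 -0.09013782  0.07149788] [-0.29148466  0.51705961 -0.41580459]
25.89713854989789 [ 0.46903094 -0.08998142  0.07188559] [2.44901699 1.3149376  3.48872963] 26.5667
```

View pics/c10.png

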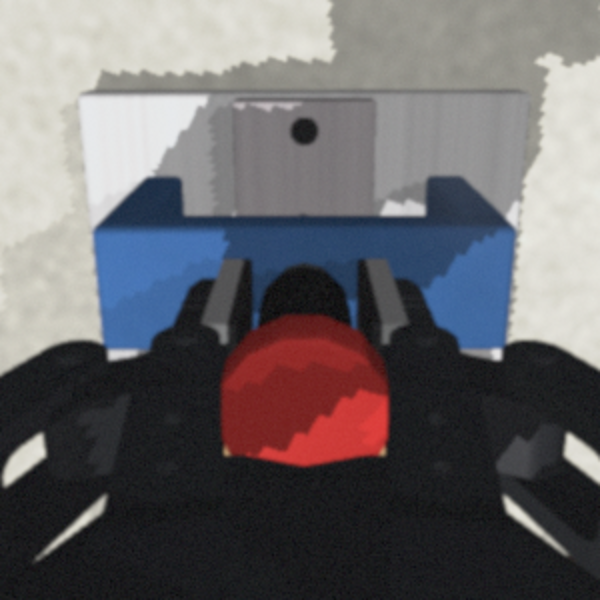

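```bash
python3 - <<'E'
from bench import arm
from h import *
for k in range(4):
    print(arm.get_grip_width()*85,np.array(arm.get_ee_pos()).round(4),np.round(arm.get_contact_force(),2),np.round(arm.get_torque(),2),arm.get_time_s()); arm.wait(.15)
c=wrist(arm,"w11")
cv2.imwrite('pics/c11.png',cv2.resize(c["image"][180:340,240:400,::-1],(600,600),interpolation=cv2.INTER_CUBIC))
E
```

```text
25.389111806831778 [ 0.469  -0.09    0.0719] [2.69 1.74 2.44] [ 0.24 -0.53  0.05] 26.6167
26.000816441542227 [ 0.469  -0.09    0.0719] [4.13 0.66 3.86] [ 0.32 -0.67  0.  ] 26.7667
25.881025951157167 [ 0.469  -0.09    0.0719] [4.43 1.23 4.58] [ 0.31 -0.85 -0.04] 26.9167
25.847408792808928 [ 0.469  -0.09    0.0719] [4.46 2.17 5.56] [ 0.35 -0.82  0.02] 27.0667
```

View pics/c11.png

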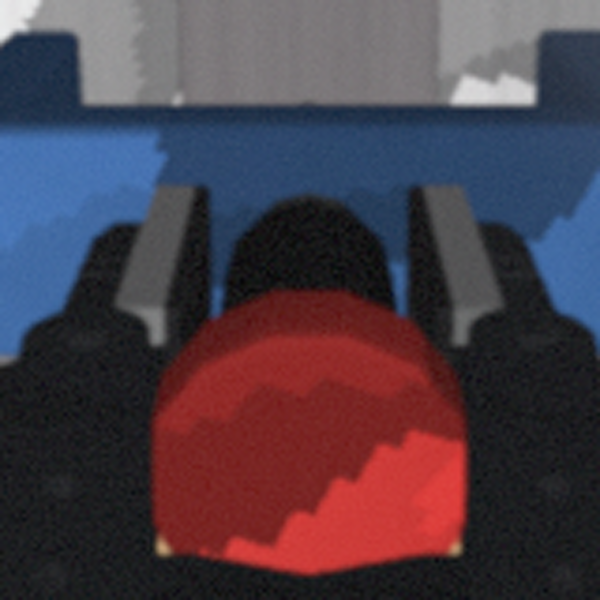

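The pads don't touch the neck: blue gaps show on both sides, and the cap jams against the finger links above the pads at 26 mm. Taking the neck square-on therefore isn't possible from above, because the bridge stops me going lower. The cap is part of the knob, so I'll take its 32 mm diameter with the pads. About 80 N of grip against the 14 N spring leaves good margin.

```bash
python3 - <<'E'
from bench import arm
from h import *
arm.gripper_to(0.6)
X=[.4690,-.0902]
r,e=goto(arm,[*X,.0940],BJ,.05,np.array([-.0003,0,-.0005])); arm.wait(.15); print(r,np.array(arm.get_ee_pos()),arm.get_contact_force())
arm.gripper_to(0.0,90); arm.wait(.2)
print(arm.get_grip_width()*85,arm.get_ee_pos(),arm.get_contact_force(),arm.get_torque(),arm.get_time_s())
c=wrist(arm,"w12")
cv2.imwrite('pics/c12.png',cv2.resize(c["image"][160:360,220:420,::-1],(600,600),interpolation=cv2.INTER_CUBIC))
E
```

```text
False [ 0.46845596 -0.0902436   0.09324666] [ 0.20649498 -0.56563868  0.34875382]
28.935766675277687 [ 0.46907636 -0.09002246  0.09376853] [0.1105631  1.57475521 4.49232515] [ 0.26389249 -0.07531463 -0.01272498] 28.9167
```

View pics/c12.png

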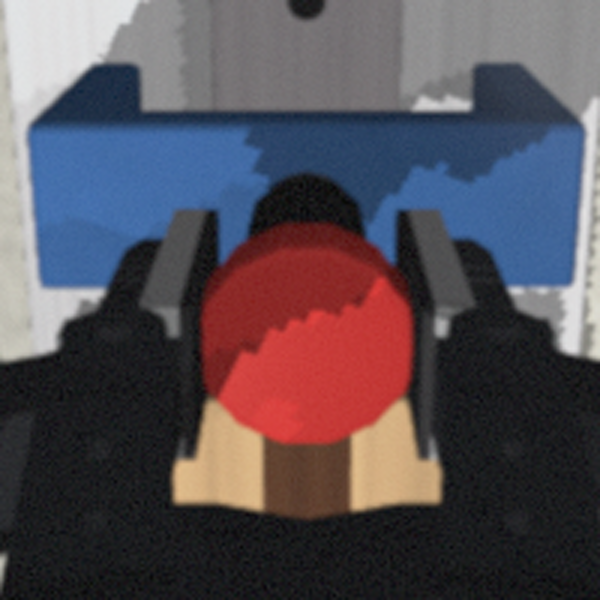

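The pads now sit squarely on both sides of the cap, at (200,330) and (415,330). I'll pull straight up.

```bash
python3 - <<'E'
from bench import arm
from h import *
p0=np.array(arm.get_ee_pos()); c0=np.array([.4687,-.0902])
z=p0[2]
for dz,fs in ((.008,None),(.016,None),(.0195,None),(.0215,None),(.023,None),(.0245,None)):
    r=arm.move_straight([*c0,float(z+dz)],down(BJ),speed=.03); arm.wait(.1)
    p=np.array(arm.get_ee_pos());f=np.array(arm.get_contact_force())
    print(dz,(p-p0).round(4)*1000,f.round(2),round(arm.get_grip_width()*85,2))
    if f[2]<-22: break
print(arm.get_time_s())
c=wrist(arm,"w13"); s=arm.read_camera("side");cv2.imwrite("pics/s13.png",s["image"][:,:,::-1])
cv2.imwrite('pics/c13.png',cv2.hconcat([cv2.resize(c["image"][160:360,220:420,::-1],(400,400)),cv2.resize(s["image"][150:250,320:420,::-1],(400,400))]))
E
```

```text
0.008 [-0.2  0.   7.4] [ 6.68  1.12 -9.2 ] 29.03
0.016 [-0.2  0.  15.2] [  7.38   0.84 -12.63] 28.79
0.0195 [-0.2  0.  18.6] [  9.63   1.21 -13.45] 28.73
0.0215 [-0.3  0.1 20.3] [ 10.67   1.01 -17.29] 28.91
0.023 [-0.5  0.1 20.4] [ 18.31   1.28 -35.95] 28.96
31.075
```

View pics/c13.png

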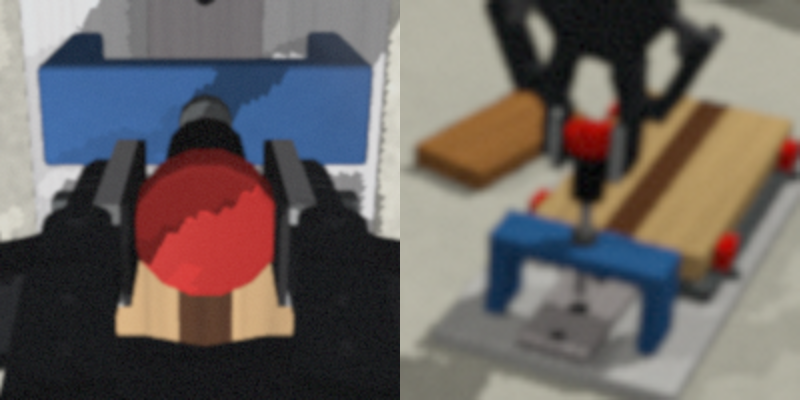

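The knob hit its stop at 20.3 mm, where the force rose steeply, and the side view shows the pin clear of its hole. I'll ease the excess pull slightly and check the rest of the scene.

```bash
python3 - <<'E'
from bench import arm
from h import *
arm.move_straight([.4687,-.0902,.09377+.0222],down(BJ),speed=.02); arm.wait(.3)
print(np.array(arm.get_ee_pos()),np.round(arm.get_contact_force(),2),arm.get_grip_width()*85,arm.get_time_s())
t=arm.read_camera("top");cv2.imwrite("pics/t14.png",t["image"][:,:,::-1])
cv2.imwrite('pics/c14.png',cv2.resize(t["image"][130:270,160:480,::-1],None,fx=2.5,fy=2.5))
np.savez("top1.npz",**t)
for n in("top0","top1"):
    c=load(n);P=cloud(c);h=hsv(c).astype(int);H,S,V=h[...,0],h[...,1],h[...,2];z=P[...,2]
    u,v=np.meshgrid(np.arange(640),np.arange(400))
    def box(x0,x1,y0,y1): return (u>=x0)&(u<=x1)&(v>=y0)&(v<=y1)
    for k,m in dict(orange=box(225,275,190,220)&(H<22)&(S>200)&(z>.074),tape=box(235,262,140,170)&(abs(H-28)<6)&(S>150)&(z>.045),driver=box(255,300,230,250)&((H<8)|(H>172))&(S>150),off=box(380,435,140,170)&(S>140)&(z>.01)).items():
        print(n,k,m.sum(),P[m].mean(0).round(4))
E
```

```text
[ 0.46870823 -0.08996915  0.11411147] [ 14.27   1.45 -25.49] 28.6038508465224 31.725
top0 orange 202 [0.524  0.2125 0.0845]
top0 tape 245 [0.6631 0.2224 0.0588]
top0 driver 288 [0.4304 0.1379 0.0337]
top0 off 837 [ 0.6575 -0.2291  0.0211]
top1 orange 201 [0.522  0.212  0.0844]
top1 tape 240 [0.6634 0.2227 0.0588]
top1 driver 286 [0.4305 0.1381 0.0264]
top1 off 836 [ 0.6578 -0.2295  0.0198]
```

View pics/c14.png

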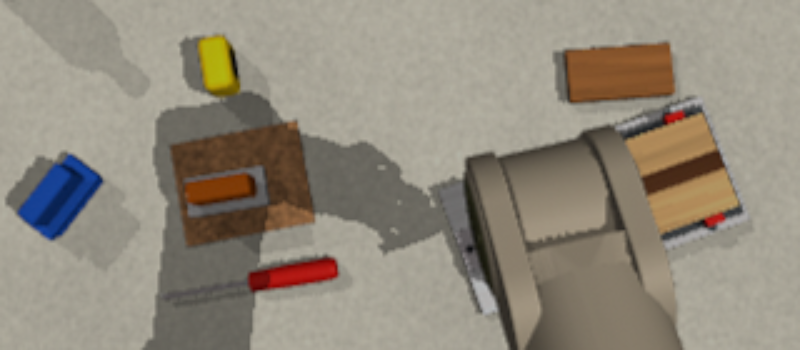

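The plunger is held at its stop (20.3 mm) with 25 N of pull. The presser stands on its pad, and the tape, driver and offcut are where they were. I'm handing in.

```bash
python3 -c "
from bench import arm
print(arm.finish_job())"
```

```text
the job is handed in; nothing more can be done
None
```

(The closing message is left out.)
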